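# Stow the pestle on its sloped rest and close the keeper

## Robot

A 7-joint arm with a two-finger parallel gripper is mounted at the origin on the work surface. World frame = base frame: x ahead of the robot, y to its left, z up, the work surface at z = 0. Lengths are in m, angles in rad, forces in N, time in s.
With the tool pointing down it reaches from about 0.4 to 0.9 m from the base axis. Payload 5.5 kg.
Tool frame: the origin (TCP) lies between the finger pads; the fingertips stand env.tips_ahead ahead of it and the grasp point (between the pads) lies 6 mm ahead of it (env.tips_ahead is the distance from the TCP to the fingertips, in m); z points along the fingers, y is the line along which they close (so a half turn about z gives the same grasp; the last joint's range is limited). The gripper opens to 92 mm and grips with 3 to 60 N. Pads are 19 mm wide; open, the fingers measure 130 mm over their backs; the gripper's body (75 mm by 190 mm) begins 47 mm behind the grasp point.
Start: joints at [-0.884, 0.501, -0.427, 1.55, 0.221, 1.138, -0.21], TCP at [0.267, 0.593, 0.227] pointing down, gripper open.
Joint ranges: [-2.88, 2.88], [-0.31, 2.03], [-1.54, 1.56], [0.2, 2.42], [-1.41, 4.55], [0.19, 2.02], [-2.57, 2.57]. Speed limits (rad/s): [2.57, 2.57, 3.14, 3.14, 3.14, 3.14, 3.14].

## Interface

Orientations are given as a unit quaternion [x, y, z, w].
In Python, from cell import env gives the robot as it stands.
- The arm moves only by the shell command python3 -m crank 'ROWS'. ROWS is JSON, a list of rows, each an object of numbers: "ax", "ay", "az": the turn, a rotation vector about the tool's x, y, z scaled (see below); "tx", "ty", "tz": the shift along the tool's x, y, z scaled (see below); "claw": the closure, from -1 (fully open) to 1 (shut). In form: [{"ax": .., "ay": .., "az": .., "tx": .., "ty": .., "tz": .., "claw": ..}, ...]. A call has 1 to 8 rows; each row shifts and turns the commanded pose from where the row before left it, along the tool's axes as they then stand; what a row does not reach is not made up. The controller multiplies each number of a shift by 0.2 m and each number of a turn by 180 degrees. A row lasts 1/10 s, in which the tool goes at most 50 mm and 8.59 degrees, less where a joint would pass 70% of its speed; a pose out of reach is approached as far as the arm can. A call with a number of a shift or a turn outside -1 to 1 is refused whole. A call with a gripper value outside its range is refused whole. The fingers move at their own pace and stop on an object; the grip force is fixed at half the most. Time passes only in rows, so rows that do not move let the fingers close. It gives the time, the measured TCP pose, the force, the opening and the grip force at its end, in the units of the state.
- env.get_state(): the state, without advancing time (a new reading comes with each control period).
- env.camera(name): name is "side" or "top"; returns the picture (420x560x3 uint8, red, green, blue); there is no depth.
- env.get_calibration(name): a dict with "intrinsics" (3x3 intrinsics, pixels), "k1" (the pictures are not rectified: a ray, as slopes to the right and down, at radius r is drawn at 1 + k1 r^2 times it, then the intrinsics apply), "extrinsics" (4x4, takes a point from camera to world coordinates). Camera axes: x right, y up, looking along -z (the intrinsics and any distortion apply to the point x, -y, -z); pixel columns grow to the right and rows downward; lengths in m; the calibration is good to about 2 mm. A picture is of the moment at which its call begins. get_calibration takes no time and is no camera call.
- env.close_job(): hands the job in; it is judged then, once.
The state is a dict: "t": time; "qpos": joint angles; "qd": joint speeds; "joint_torque": joint torques, N m; "tcp_pos": TCP position; "tool_rot": TCP orientation; "ft_force": force on the tool from outside, world axes, zero at the start; "moment": the same for the moment, N m; "width": opening from 0.0 (shut) to 1.0 (fully open); "grip_force": force on a finger pad.
Only numpy, scipy, OpenCV 4.12 (cv2) and the standard library are available. Lean on these libraries where they do the work, as an engineer would, in place of code of your own. Each camera call takes 0.05 s, during which the arm holds its last target. There are 200 camera calls.

## Task

Make the cart ready to roll: lay the wooden pestle lengthwise in the two saddles of the blue sloped rest, thick head at the low end and up against the foot plate, setting it down without dropping it, and let go. Then swing the yellow keeper bar over its handle until it lies fully down in its catch. Leave the mortar, the tumblers and the incense holder standing where they are.

Things in the scene. Friction and masses are not known exactly. Their poses are not given: they have to be found in the camera images.
- pestle: Brown hardwood pestle, eight-sided, 230 mm long, about 0.16 kg, lying flat. Origin on its axis at mid-length, 22 mm above the cart top; x runs along the axis to the handle end. Head (44 mm across flats) at x = -115 to -40 mm, handle (28 mm) -40 to 95, end collar (44 mm) 95 to 115. Lies with two flats upright at its sides; balances at about x = -15 mm.
- pestle_head (a point): centre of the flat end of the pestle's thick head (x = -115 mm on the pestle)
- pestle_rest: Blue painted steel pestle rest fixed to the cart top; origin at the centre of the underside of its level base plate (250 x 100 x 6 mm), z up, x towards its high end (the end nearer the robot).
- cradle: Sloped part of the pestle rest. Origin: where the pestle's origin lies when properly laid, 115 mm above the cart top. x climbs 30 degrees towards the robot (the laid pestle's x lies along it), y is level to the robot's right, z square to the slope, leaning away from the robot. A 34 mm wide rail under the pestle has its top at z = -41 mm; else the space between the saddles is free for fingers.
- saddle_low (a point): Lower 90-degree V saddle, 20 mm long, under the pestle's head: point on the laid pestle's axis at cradle x = -80 mm. Lips level with the axis, 34 mm to each side.
- saddle_high (a point): Upper 90-degree V saddle, 16 mm long, under the pestle's handle: point on the laid pestle's axis at cradle x = 72 mm. Lips level with the axis, 24 mm to each side.
- foot_plate (a point): Point on the face of the 60 mm wide foot plate across the low (far) end, on the laid pestle's axis (cradle x = -117 mm, so 2 mm of play to the head when the pestle lies at the cradle's origin).
- keeper (a joint): Yellow keeper bar with red tip, hinged beside the upper saddle: rad, 0 = closed on its stop, lying across the pestle's handle in the forked catch; 1.57 = standing square to the slope; more = leaning outward to cradle +y (limit 2.2). Stiff hinge: stays where it is left, about 1 N at the tip moves it; no snap or spring.
- keeper_hinge (a point): Hinge axis of the keeper, at cradle x = 72, y = 38, z = 20 mm; the axis runs along the cradle's x.
- keeper_tip (a point): Outer end of the keeper, 94 mm from the hinge axis. Bar 14 mm wide (20 mm at the red tip), 8 mm thick (from 3 mm below to 5 mm above the hinge axis when closed). Closed, it points to the cradle's -y, underside at cradle z = 17 mm (3 mm over the handle), top at z = 25 mm. Open, it stands up to 250 mm above the cart.
- catch (a point): Forked catch: top of the post on which the closed keeper lies, at cradle x = 72, y = -38, z = 17 mm; its two cheeks, one each side of the bar, end 4 mm below the closed bar's top.
- mortar: dark wooden mortar, open cup 116 mm across, 95 mm high; origin at the centre of its underside; bystander
- tumbler_a: clear glass tumbler, 68 mm across, 85 mm high, upright; origin at the centre of its underside; bystander
- tumbler_b: greenish glass tumbler, 68 mm across, 85 mm high, upright; origin at the centre of its underside; bystander
- incense_holder: blue ceramic incense holder, 84 mm across, 36 mm high; origin at the centre of its underside; bystander
Not all that is in view belongs to the job. Of the things that look like the pestle, take the one that is farthest to the robot's left at the start.

How it is judged:
On the way, in this order (a step that is already met when the one before it is completed fails the run):
1. the pestle lies in both saddles, head at the foot plate, let go, with the keeper still open (x of pestle in the frame of cradle between -0.008 and 0.012 m and y of pestle in the frame of cradle between -0.006 and 0.006 m and z of pestle in the frame of cradle between -0.006 and 0.006 m and angle between the x axis of pestle and the x axis of cradle, either way round below 0.1 rad and distance between pestle_head and foot_plate below 0.025 m and contact force between the fingers and pestle below 0.3 N and linear speed of pestle below 0.03 m/s and value of joint keeper above 0.9 rad), for 0.3 s.
2. the keeper is swung down into its catch over the pestle (value of joint keeper below 0.06 rad and x of pestle in the frame of cradle between -0.008 and 0.012 m and y of pestle in the frame of cradle between -0.006 and 0.006 m and z of pestle in the frame of cradle between -0.006 and 0.006 m and angle between the x axis of pestle and the x axis of cradle, either way round below 0.1 rad and distance between pestle_head and foot_plate below 0.025 m), for 0.2 s.
At the end, for the whole second after the job is handed in: Pestle at rest and released in the cradle: head within 14 mm of the foot plate, within 6 mm sideways and in height, 0.1 rad of the cradle axis; keeper within 0.06 rad of closed; mortar, tumblers and incense holder upright (0.2 rad), within 30 mm of their starts (all of step 2 and contact force between the fingers and pestle below 0.3 N and linear speed of pestle below 0.03 m/s and distance of each of mortar, tumbler_a, tumbler_b, incense_holder from where it was at the start of the episode below 0.03 m and angle between each of mortar, tumbler_a, tumbler_b, incense_holder's own z axis and vertical below 0.2 rad); the robot touches nothing.
It fails at once if the pestle is dropped (moving faster than 0.7 m/s with no finger on it) (contact force between the fingers and pestle below 0.02 N and linear speed of pestle above 0.7 m/s).
It fails at once if the mortar is shifted by more than 30 mm or tipped (distance of mortar from where it was at the start of the episode above 0.03 m or angle between mortar's own z axis and vertical above 0.3 rad).
It fails at once if the tumbler a is shifted by more than 30 mm or tipped (distance of tumbler_a from where it was at the start of the episode above 0.03 m or angle between tumbler_a's own z axis and vertical above 0.3 rad).
It fails at once if the tumbler b is shifted by more than 30 mm or tipped (distance of tumbler_b from where it was at the start of the episode above 0.03 m or angle between tumbler_b's own z axis and vertical above 0.3 rad).
It fails at once if the incense holder is shifted by more than 30 mm or tipped (distance of incense_holder from where it was at the start of the episode above 0.03 m or angle between incense_holder's own z axis and vertical above 0.3 rad).
It also fails if it takes over 54 s, if anything falls off the work surface, if the arm or the gripper's body presses on something with over 40 N, if the wrist force passes 120 N, or if a joint passes its speed limit or range.

## Working session

There is one attempt and no reset: what is moved stays moved. The work goes in short steps, Python scripts to look and compute and a shell command to move; the robot and the scene stay as the last step left them, time stands still between calls to the robot, and variables do not carry over. Pictures are saved under pics/ and viewed, at most 10 in all, crops included, and the job is handed in when it is done.

```bash
ls; mkdir -p pics; python3 - <<'E'
from cell import env
import cv2,numpy as np
for n in("top","side"):
    c=env.get_calibration(n);print(n,np.round(c["intrinsics"],1).tolist(),c["k1"],np.round(c["extrinsics"],3).tolist())
    cv2.imwrite(f"pics/{n}0.png",env.camera(n)[:,:,::-1])
print(env.tips_ahead,env.get_state())
E
```

```text
pics
top [[389.8, 0.0, 277.5], [0.0, 389.8, 209.5], [0.0, 0.0, 1.0]] -0.11148925278802953 [[0.029, 0.984, -0.174, 0.484], [-0.999, 0.033, 0.021, -0.024], [0.026, 0.173, 0.985, 0.921], [0.0, 0.0, 0.0, 1.0]]
side [[383.4, 0.0, 278.8], [0.0, 383.4, 207.3], [0.0, 0.0, 1.0]] -0.03651831696436073 [[0.824, 0.266, -0.501, 0.133], [-0.567, 0.383, -0.729, -0.733], [-0.002, 0.885, 0.466, 0.584], [0.0, 0.0, 0.0, 1.0]]
0.025 {'t': 0.1, 'qpos': array([-0.88379327,  0.50172753, -0.4268145 ,  1.55133528,  0.22083118,
        1.1383377 , -0.21030845]), 'qd': array([-0.00024452,  0.00024844, -0.00063528, -0.00280198, -0.00240174,
        0.00096443,  0.00296399]), 'joint_torque': array([-1.28857887e-02, -5.67863703e+01, -5.83889231e+00, -2.79912168e+01,
       -6.90128817e-02,  2.41617806e-02,  5.44988063e-05]), 'tcp_pos': array([0.26708267, 0.59189746, 0.22640361]), 'tool_rot': array([ 2.10291290e-01,  9.77638384e-01, -8.51712740e-04, -1.95025416e-04]), 'ft_force': array([ 0.58592165, -0.08874241,  0.02871143]), 'moment': array([-0.01460764, -0.00858817,  0.05126756]), 'grip_force': 0.0, 'width': 0.9992142246151445}
```

View pics/top0.png

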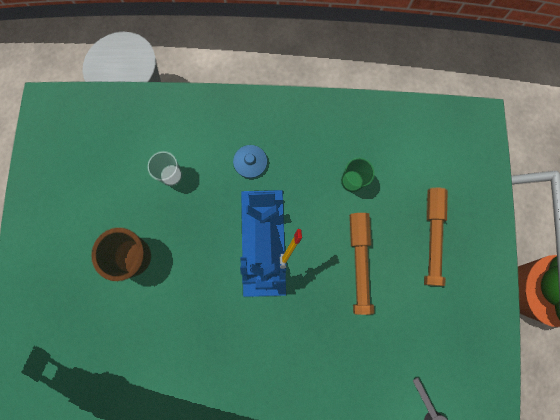

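View pics/side0.png

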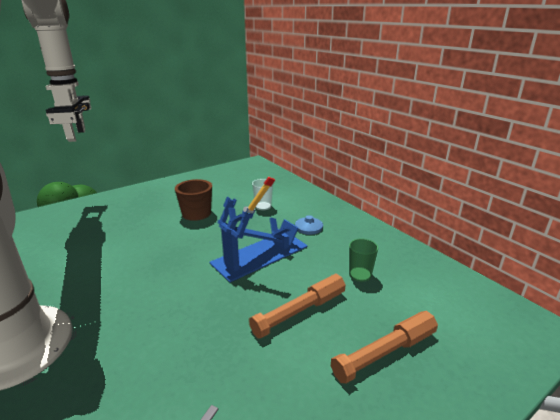

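The top view shows two pestles, with heads pointing away from the robot. The leftmost is the target, with its head at (361,214) and collar at (364,314). The rest spans columns 242–286 and rows 190–297, its high end near the robot. The keeper stands at (285,262) with its red tip at (298,236). Next I'll fit the pestle silhouette and crop the rest.

```bash
cat > h.py <<'E'
import cv2,numpy as np
from cell import env
from scipy.spatial.transform import Rotation as R
C={n:env.get_calibration(n) for n in("top","side")}
def proj(n,P):
    c=C[n];E=np.array(c["extrinsics"]);K=np.array(c["intrinsics"])
    p=(np.atleast_2d(P)-E[:3,3])@E[:3,:3]; s=np.c_[p[:,0],-p[:,1]]/-p[:,2:]
    s=s*(1+c["k1"]*(s**2).sum(1,keepdims=True))
    return s@K[:2,:2].T+K[:2,2]
def ray(n,uv):
    c=C[n];E=np.array(c["extrinsics"]);K=np.array(c["intrinsics"])
    d=(np.array(uv,float)-K[:2,2])/[K[0,0],K[1,1]];s=d.copy()
    for _ in range(20): s=d/(1+c["k1"]*(s@s))
    return E[:3,3],E[:3,:3]@np.array([s[0],-s[1],-1])
def onplane(n,uv,z):
    o,d=ray(n,uv);return o+d*(z-o[2])/d[2]
def tri(a,b):  # pixel in top, pixel in side
    o1,d1=ray("top",a);o2,d2=ray("side",b)
    t=np.linalg.lstsq(np.c_[d1,-d2],o2-o1,rcond=None)[0]
    p,q=o1+d1*t[0],o2+d2*t[1];return (p+q)/2,np.linalg.norm(p-q)
def pestle_sil(n,T,Rm,k=4):
    m=np.zeros((420*k,560*k),np.uint8)
    for x0,x1,w in((-.115,-.04,.044),(-.04,.095,.028),(.095,.115,.044)):
        a=np.pi/8+np.arange(8)*np.pi/4;r=w/2/np.cos(np.pi/8)
        P=np.array([[x,r*np.cos(b),r*np.sin(b)] for x in(x0,x1) for b in a])@Rm.T+T
        h=cv2.convexHull(((proj(n,P)+.5)*k).astype(np.int32));cv2.fillConvexPoly(m,h,1)
    return cv2.resize(m.astype(np.float32),(560,420),interpolation=cv2.INTER_AREA)
E
cat > fit.py <<'E'
from h import *
from scipy.optimize import minimize
M={}
for n,(c0,c1,r0,r1) in dict(top=(335,390,195,330),side=(240,352,262,345)).items():
    im=cv2.imread(f"pics/{n}0.png");hsv=cv2.cvtColor(im,cv2.COLOR_BGR2HSV)
    m=((hsv[...,0]<20)&(hsv[...,1]>110)&(hsv[...,2]>40)).astype(np.float32)
    k=np.zeros_like(m);k[r0:r1,c0:c1]=1;M[n]=m*k
def cost(p,ns=("top","side")):
    Rm=R.from_euler("z",p[2]*10).as_matrix()
    return sum(np.abs(pestle_sil(n,np.array([p[0],p[1],.022]),Rm)-M[n]).sum() for n in ns)
a=onplane("top",(361,214),.03);b=onplane("top",(364,314),.03);d=(b-a)[:2]
p0=[*((a+b)/2)[:2],np.arctan2(d[1],d[0])/10]
print(a,b,np.linalg.norm(d))
for ns in(("top",),("side",),("top","side")):
    r=minimize(cost,p0,args=(ns,),method="Nelder-Mead",options=dict(initial_simplex=[np.add(p0,q) for q in([0,0,0],[.01,0,0],[0,.01,0],[0,0,.01])]))
    print(ns,r.x*[1,1,10],r.fun,[M[n].sum() for n in ns])
t=cv2.imread("pics/top0.png")[180:305,225:315];s=cv2.imread("pics/side0.png")[170:285,200:320]
cv2.imwrite("pics/rest.png",np.hstack([cv2.resize(t,(414,575),interpolation=cv2.INTER_CUBIC),cv2.resize(s,None,fx=3.2,fy=5,interpolation=cv2.INTER_CUBIC)]))
E
python3 fit.py
```

```text
[ 0.63681011 -0.23855318  0.03      ] [ 0.40769466 -0.24512818  0.03      ] 0.22920977295322129
('top',) [ 0.52300785 -0.2408371  -3.10249111] 134.75 [np.float32(1541.0)]
('side',) [ 0.52377834 -0.24179702 -3.09864101] 111.375 [np.float32(1738.0)]
('top', 'side') [ 0.52327528 -0.24151224 -3.09837806] 257.0 [np.float32(1541.0), np.float32(1738.0)]
```

View pics/rest.png

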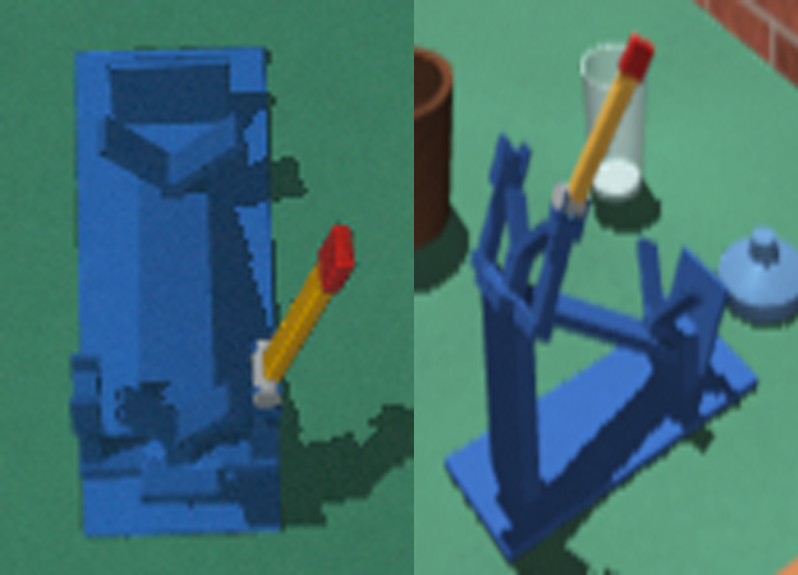

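The crops show the rest's base corners, the V saddles, the foot plate and the hinge barrel. In the top picture the barrel is at about (282.6,261.5) and in the side picture at about (248.8,210). I'll solve for the rest frame.

```bash
cat > rest.py <<'E'
from h import *
t=lambda u,v:(225+(u+.5)/4.6-.5,180+(v+.5)/4.6-.5); s=lambda u,v:(200+(u-414+.5)/3.2-.5,170+(v+.5)/5-.5)
c=[onplane("top",t(*q),.006) for q in((75,50),(268,47),(280,530),(84,536))]
cs=[onplane("side",s(*q),.006) for q in((757,380),(446,462),(510,556))]
print(np.round(c,4));print(np.round(cs,4))
print("size",[round(np.linalg.norm(c[i]-c[i-3]),4) for i in range(4)])
ctr=np.mean(c,0);x=(c[2]+c[3]-c[0]-c[1])[:2];yaw=np.arctan2(x[1],x[0]);print("centre",ctr,"yaw",yaw)
h,e=tri(t(265,375),s(570,200));print("hinge",h,e)
k,e=tri(t(342,238),s(641,50));print("tip",k,e)
Rz=R.from_euler("z",yaw).as_matrix()
xs=Rz@[np.cos(np.pi/6),0,.5];yy=Rz@[0,1,0]   # base y: z up, x to robot -> y to robot's right
Rc=np.c_[xs,yy,np.cross(xs,yy)]
o=h-Rc@[.072,.038,.02];print("origin via hinge",o,"in rest",Rz.T@(o-ctr))
print("tip in cradle from hinge",Rc.T@(k-h),"expected 0,94cos,94sin")
f,e=tri(t(172,195),s(0,0))
inv=lambda p:np.c_[(p[:,0]-225+.5)*4.6-.5,(p[:,1]-180+.5)*4.6-.5]
invs=lambda p:np.c_[(p[:,0]-200+.5)*3.2-.5+414,(p[:,1]-170+.5)*5-.5]
P=np.array([[-.117,.03,0],[-.117,-.03,0],[-.09,.034,0],[-.07,.034,0],[-.07,-.034,0],[-.09,-.034,0],[.064,-.024,0],[.08,-.024,0],[.08,.024,0],[.072,-.038,.017],[.072,.038,.02],[-.1,.017,-.041],[-.1,-.017,-.041]])
ctr2=ctr.copy();ctr2[2]=0;o2=ctr2+Rz@[(Rz.T@(o-ctr))[0],0,.115]
print("o2",o2);W=P@Rc.T+o2
print(np.c_[P*1e3,inv(proj("top",W)),invs(proj("side",W))].round(0))
im=cv2.imread("pics/rest.png")
for p in np.r_[inv(proj("top",W)),invs(proj("side",W))]: cv2.circle(im,tuple(int(v) for v in p),4,(255,255,255),1)
cv2.imwrite("pics/rest2.png",im)
E
python3 rest.py
```

```text
[[ 0.6886  0.0462  0.006 ]
 [ 0.6937 -0.0546  0.006 ]
 [ 0.4457 -0.0674  0.006 ]
 [ 0.4398  0.0308  0.006 ]]
[[ 0.6895 -0.0569  0.006 ]
 [ 0.4392  0.0246  0.006 ]
 [ 0.4455 -0.0713  0.006 ]]
size [np.float64(0.1009), np.float64(0.2483), np.float64(0.0983), np.float64(0.2492)]
centre [ 0.56692846 -0.01125202  0.006     ] yaw -3.085121047709386
hinge [ 0.5161246  -0.05166708  0.16749199] 5.016804715896144e-05
tip [ 0.56445547 -0.07613957  0.23978228] 0.00378127429738942
origin via hinge [ 0.56625019 -0.01077272  0.11417148] in rest [ 0.00065013 -0.00051682  0.10817148]
tip in cradle from hinge [-0.00444768  0.02716135  0.08604151] expected 0,94cos,94sin
o2 [ 0.56627936 -0.01128872  0.115     ]
[[-117.   30.    0.  232.   71.  724.  295.]
 [-117.  -30.    0.  110.   74.  679.  251.]
 [ -90.   34.    0.  242.  113.  705.  290.]
 [ -70.   34.    0.  244.  144.  689.  284.]
 [ -70.  -34.    0.  101.  148.  638.  233.]
 [ -90.  -34.    0.  101.  116.  655.  239.]
 [  64.  -24.    0.  120.  388.  523.  192.]
 [  80.  -24.    0.  120.  420.  506.  186.]
 [  80.   24.    0.  233.  417.  541.  224.]
 [  72.  -38.   17.   85.  383.  513.  147.]
 [  72.   38.   20.  266.  375.  570.  199.]
 [-100.   17.  -41.  207.  151.  681.  349.]
 [-100.  -17.  -41.  140.  153.  656.  323.]]
```

View pics/rest2.png

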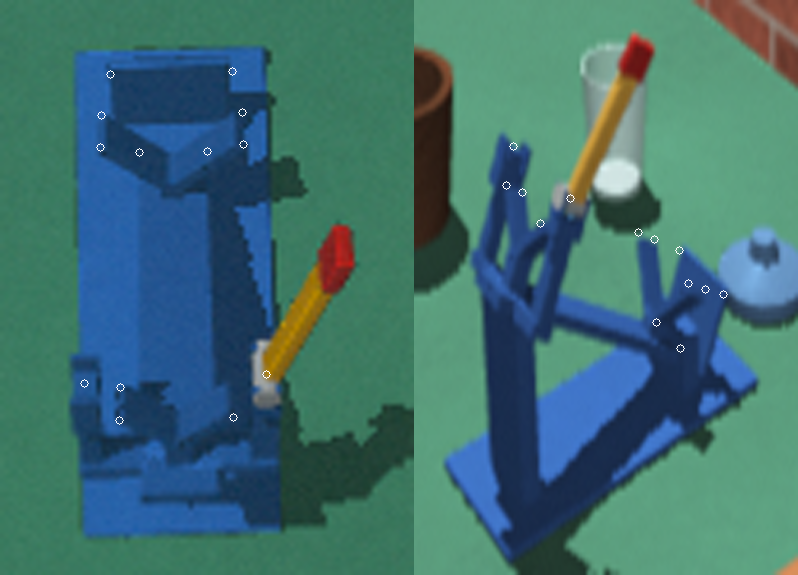

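The projected lips, foot plate and hinge coincide with the picture, so the cradle origin is about (0.566,-0.011,0.115) with yaw -3.085. The keeper stands at about 1.87 rad. Now I'll raise the arm and align its yaw.

```bash
cat > go.py <<'E'
import sys
from h import *
# usage: go.py x y z yaw pitch  -> shift/turn in tool units from measured pose; target is TCP
def target(yaw,pitch):
    Rz=R.from_euler("z",yaw).as_matrix();x=Rz@[np.cos(pitch),0,np.sin(pitch)];y=-(Rz@[0,1,0])
    return np.c_[x,y,np.cross(x,y)]
if __name__=="__main__":
    x,y,z,yaw,p=map(float,sys.argv[1:])
    s=env.get_state();Rt=R.from_quat(s["tool_rot"]);G=target(yaw,np.radians(p))
    d=np.array([x,y,z])-s["tcp_pos"]
    print("pos",s["tcp_pos"].round(4),"t",round(s["t"],2),"w",round(s["width"],3),"F",s["ft_force"].round(1))
    print("shift units now-frame",(Rt.inv().apply(d)/.2).round(4),"target-frame",(G.T@d/.2).round(4))
    print("turn units",((Rt.inv()*R.from_matrix(G)).as_rotvec()/np.pi).round(4),"q",s["qpos"].round(2))
E
python3 -m crank '[{"tz":-0.175,"az":-0.037},{"tz":-0.175,"az":-0.037},{"tz":-0.175,"az":-0.037},{"tz":-0.175,"az":-0.037},{"tz":0}]'
python3 go.py 0.56 0.1 0.36 -3.0995 0
```

```text
pos [0.2671 0.5919 0.2264] t 0.1 w 0.999 F [ 0.6 -0.1  0. ]
shift units now-frame [-2.3463 -1.6409 -0.6652] target-frame [-1.3598 -2.5189 -0.668 ]
turn units [-5.000e-04 -1.000e-04 -1.483e-01] q [-0.88  0.5  -0.43  1.55  0.22  1.14 -0.21]schema error: expected keys ax, ay, az, tx, ty, tz, claw
```

All keys are required in each row.

```bash

python3 -m crank '[{"ax":0,"ay":0,"az":-0.037,"tx":0,"ty":0,"tz":-0.175,"claw":-1},{"ax":0,"ay":0,"az":-0.037,"tx":0,"ty":0,"tz":-0.175,"claw":-1},{"ax":0,"ay":0,"az":-0.037,"tx":0,"ty":0,"tz":-0.175,"claw":-1},{"ax":0,"ay":0,"az":-0.037,"tx":0,"ty":0,"tz":-0.175,"claw":-1},{"ax":0,"ay":0,"az":0,"tx":0,"ty":0,"tz":0,"claw":-1}]'
python3 go.py 0.56 0.1 0.36 -3.0995 0
```

```text
t: 0.6
tcp_pos: [0.2677, 0.5948, 0.373]
tool_rot: [-0.022, 1.0, 0.004, 0.002]
ft_force: [0.2, 1.0, 0.8]
width: 1.001
grip_force: 0.0
pos [0.2677 0.5948 0.373 ] t 0.6 w 1.001 F [0.2 1.  0.8]
shift units now-frame [-1.3515 -2.5362  0.0495] target-frame [-1.3563 -2.5332  0.0649]
turn units [0.0025 0.0011 0.0006] q [-0.81  0.42 -0.54  1.35  0.22  1.41  0.26]
```

```bash

python3 -m crank '[{"ax":0,"ay":0,"az":0,"tx":-0.11,"ty":-0.2,"tz":0,"claw":-1},{"ax":0,"ay":0,"az":0,"tx":-0.11,"ty":-0.2,"tz":0,"claw":-1},{"ax":0,"ay":0,"az":0,"tx":-0.11,"ty":-0.2,"tz":0,"claw":-1},{"ax":0,"ay":0,"az":0,"tx":-0.11,"ty":-0.2,"tz":0,"claw":-1},{"ax":0,"ay":0,"az":0,"tx":-0.11,"ty":-0.2,"tz":0,"claw":-1},{"ax":0,"ay":0,"az":0,"tx":-0.11,"ty":-0.2,"tz":0,"claw":-1},{"ax":0,"ay":0,"az":0,"tx":-0.11,"ty":-0.2,"tz":0,"claw":-1},{"ax":0,"ay":0,"az":0,"tx":-0.11,"ty":-0.2,"tz":0,"claw":-1}]'
python3 -m crank '[{"ax":0,"ay":0,"az":0,"tx":-0.11,"ty":-0.2,"tz":0,"claw":-1},{"ax":0,"ay":0,"az":0,"tx":-0.11,"ty":-0.2,"tz":0,"claw":-1},{"ax":0,"ay":0,"az":0,"tx":-0.11,"ty":-0.2,"tz":0,"claw":-1},{"ax":0,"ay":0,"az":0,"tx":-0.11,"ty":-0.2,"tz":0,"claw":-1},{"ax":0,"ay":0,"az":0,"tx":0,"ty":-0.2,"tz":0,"claw":-1},{"ax":0,"ay":0,"az":0,"tx":0,"ty":-0.2,"tz":0,"claw":-1},{"ax":0,"ay":0,"az":0,"tx":0,"ty":0,"tz":0,"claw":-1}]'
python3 go.py 0.5313 -0.2410 0.36 -3.0995 0
```

```text
t: 1.4
tcp_pos: [0.4567, 0.2779, 0.3666]
tool_rot: [-0.02, 1.0, -0.0, -0.0]
ft_force: [1.7, -0.4, 0.1]
width: 0.998
grip_force: 0.0
t: 2.1
tcp_pos: [0.5542, 0.0357, 0.3661]
tool_rot: [-0.015, 1.0, -0.002, -0.001]
ft_force: [-0.7, 0.4, -0.9]
width: 1.001
grip_force: 0.0
pos [0.5542 0.0357 0.3661] t 2.1 w 1.001 F [-0.7  0.4 -0.9]
shift units now-frame [ 0.1554 -1.3792  0.0359] target-frame [ 0.1725 -1.3773  0.0303]
turn units [-0.0012 -0.0006 -0.0039] q [ 0.06  0.2  -0.21  1.61  0.05  1.33  1.45]
```

```bash

python3 -m crank '[{"ax":0,"ay":0,"az":0,"tx":0.022,"ty":-0.197,"tz":0,"claw":-1},{"ax":0,"ay":0,"az":0,"tx":0.022,"ty":-0.197,"tz":0,"claw":-1},{"ax":0,"ay":0,"az":0,"tx":0.022,"ty":-0.197,"tz":0,"claw":-1},{"ax":0,"ay":0,"az":0,"tx":0.022,"ty":-0.197,"tz":0,"claw":-1},{"ax":0,"ay":0,"az":0,"tx":0.022,"ty":-0.197,"tz":0,"claw":-1},{"ax":0,"ay":0,"az":-0.004,"tx":0.022,"ty":-0.197,"tz":0,"claw":-1},{"ax":0,"ay":0,"az":0,"tx":0.022,"ty":-0.197,"tz":0,"claw":-1},{"ax":0,"ay":0,"az":0,"tx":0,"ty":0,"tz":0,"claw":-1}]'
python3 -m crank '[{"ax":0,"ay":0,"az":0,"tx":0,"ty":0,"tz":0.2,"claw":-1},{"ax":0,"ay":0,"az":0,"tx":0,"ty":0,"tz":0.2,"claw":-1},{"ax":0,"ay":0,"az":0,"tx":0,"ty":0,"tz":0.2,"claw":-1},{"ax":0,"ay":0,"az":0,"tx":0,"ty":0,"tz":0.2,"claw":-1},{"ax":0,"ay":0,"az":0,"tx":0,"ty":0,"tz":0.2,"claw":-1},{"ax":0,"ay":0,"az":0,"tx":0,"ty":0,"tz":0.2,"claw":-1},{"ax":0,"ay":0,"az":0,"tx":0,"ty":0,"tz":0,"claw":-1}]'
python3 go.py 0.5313 -0.2412 0.03 -3.0995 0
```

```text
t: 2.9
tcp_pos: [0.5328, -0.2402, 0.366]
tool_rot: [-0.022, 1.0, -0.002, -0.001]
ft_force: [-1.4, 0.5, -0.9]
width: 0.998
grip_force: 0.0
t: 3.6
tcp_pos: [0.5303, -0.2301, 0.1211]
tool_rot: [-0.027, 1.0, 0.003, -0.006]
ft_force: [0.0, 0.9, 0.6]
width: 1.006
grip_force: 0.0
pos [ 0.5303 -0.2301  0.1211] t 3.6 w 1.006 F [0.  0.9 0.6]
shift units now-frame [-0.007  -0.0584  0.4552] target-frame [-0.0025 -0.0558  0.4555]
turn units [ 0.0018 -0.0036  0.0038] q [ 0.39  0.47 -0.04  1.82  0.02  0.86  1.97]
```

```bash

python3 -m crank '[{"ax":0.002,"ay":-0.0036,"az":0.004,"tx":-0.004,"ty":-0.056,"tz":0.15,"claw":-1},{"ax":0,"ay":0,"az":0,"tx":0,"ty":0,"tz":0.1,"claw":-1},{"ax":0,"ay":0,"az":0,"tx":0,"ty":0,"tz":0,"claw":-1},{"ax":0,"ay":0,"az":0,"tx":0,"ty":0,"tz":0,"claw":-1}]'
python3 go.py 0.5313 -0.2412 0.03 -3.0995 0
```

```text
t: 4.0
tcp_pos: [0.5377, -0.244, 0.0788]
tool_rot: [-0.021, 1.0, -0.003, 0.006]
ft_force: [0.1, -0.9, 0.2]
width: 0.998
grip_force: 0.0
pos [ 0.5377 -0.244   0.0788] t 4.0 w 0.998 F [ 0.1 -0.9  0.2]
shift units now-frame [0.0344 0.0169 0.2433] target-frame [0.0314 0.0153 0.2438]
turn units [-0.002   0.0039 -0.0002] q [ 0.4   0.54 -0.03  1.84  0.02  0.75  1.97]
```

```bash

python3 -m crank '[{"ax":0,"ay":0,"az":0,"tx":0,"ty":0,"tz":0,"claw":-1},{"ax":0,"ay":0,"az":0,"tx":0,"ty":0,"tz":0,"claw":-1},{"ax":0,"ay":0,"az":0,"tx":0,"ty":0,"tz":0,"claw":-1}]'
python3 go.py 0.5313 -0.2412 0.03 -3.0995 0
python3 -m crank '[{"ax":0,"ay":0,"az":0,"tx":0,"ty":0,"tz":0,"claw":-1}]'
python3 go.py 0.5313 -0.2412 0.03 -3.0995 0
```

```text
t: 4.3
tcp_pos: [0.5376, -0.2444, 0.0786]
tool_rot: [-0.021, 1.0, -0.003, 0.007]
ft_force: [-1.5, -1.1, 0.0]
width: 1.002
grip_force: 0.0
pos [ 0.5376 -0.2444  0.0786] t 4.3 w 1.002 F [-1.5 -1.1  0. ]
shift units now-frame [0.034  0.019  0.2423] target-frame [0.0308 0.0174 0.2429]
turn units [-0.0022  0.0042 -0.0002] q [ 0.4   0.54 -0.03  1.84  0.02  0.75  1.97]
t: 4.4
tcp_pos: [0.5372, -0.2444, 0.078]
tool_rot: [-0.021, 1.0, -0.003, 0.006]
ft_force: [-0.1, -0.1, -1.3]
width: 1.003
grip_force: 0.0
pos [ 0.5372 -0.2444  0.078 ] t 4.4 w 1.003 F [-0.1 -0.1 -1.3]
shift units now-frame [0.0317 0.0186 0.2396] target-frame [0.0287 0.017  0.2401]
turn units [-0.0021  0.0039 -0.0003] q [ 0.4   0.54 -0.03  1.84  0.02  0.75  1.97]
```

```bash

python3 -m crank '[{"ax":-0.002,"ay":0.004,"az":0,"tx":0.03,"ty":0.018,"tz":0.08,"claw":-1},{"ax":0,"ay":0,"az":0,"tx":0,"ty":0,"tz":0.08,"claw":-1},{"ax":0,"ay":0,"az":0,"tx":0,"ty":0,"tz":0.06,"claw":-1},{"ax":0,"ay":0,"az":0,"tx":0,"ty":0,"tz":0,"claw":-1},{"ax":0,"ay":0,"az":0,"tx":0,"ty":0,"tz":0,"claw":-1},{"ax":0,"ay":0,"az":0,"tx":0,"ty":0,"tz":0,"claw":-1}]'
python3 go.py 0.5313 -0.2412 0.03 -3.0995 0
```

```text
t: 5.0
tcp_pos: [0.5312, -0.2412, 0.0333]
tool_rot: [-0.021, 1.0, -0.0, -0.0]
ft_force: [0.2, -0.4, -0.3]
width: 0.999
grip_force: 0.0
pos [ 0.5312 -0.2412  0.0333] t 5.0 w 0.999 F [ 0.2 -0.4 -0.3]
shift units now-frame [-0.0007 -0.0001  0.0167] target-frame [-0.0007 -0.0001  0.0167]
turn units [-0.     -0.0003 -0.0003] q [ 0.4   0.6  -0.03  1.86  0.03  0.68  1.97]
```

```bash

python3 -m crank '[{"ax":0,"ay":0,"az":0,"tx":0,"ty":0,"tz":0.016,"claw":-1},{"ax":0,"ay":0,"az":0,"tx":0,"ty":0,"tz":0,"claw":1},{"ax":0,"ay":0,"az":0,"tx":0,"ty":0,"tz":0,"claw":1},{"ax":0,"ay":0,"az":0,"tx":0,"ty":0,"tz":0,"claw":1},{"ax":0,"ay":0,"az":0,"tx":0,"ty":0,"tz":0,"claw":1},{"ax":0,"ay":0,"az":0,"tx":0,"ty":0,"tz":0,"claw":1},{"ax":0,"ay":0,"az":0,"tx":0,"ty":0,"tz":0,"claw":1},{"ax":0,"ay":0,"az":0,"tx":0,"ty":0,"tz":0,"claw":1}]'
python3 go.py 0.5313 -0.2412 0.03 -3.0995 0
```

```text
t: 5.8
tcp_pos: [0.5308, -0.241, 0.03]
tool_rot: [-0.021, 1.0, 0.0, -0.001]
ft_force: [-0.1, -0.2, 0.5]
width: 0.44
grip_force: 0.0
pos [ 0.5308 -0.241   0.03  ] t 5.8 w 0.44 F [-0.1 -0.2  0.5]
shift units now-frame [-0.0024 -0.0012  0.0001] target-frame [-0.0024 -0.0012  0.0001]
turn units [ 0.     -0.0004 -0.0003] q [ 0.4   0.61 -0.03  1.86  0.03  0.68  1.97]
```

```bash

python3 -m crank '[{"ax":0,"ay":0,"az":0,"tx":0,"ty":0,"tz":0,"claw":1},{"ax":0,"ay":0,"az":0,"tx":0,"ty":0,"tz":0,"claw":1},{"ax":0,"ay":0,"az":0,"tx":0,"ty":0,"tz":0,"claw":1},{"ax":0,"ay":0,"az":0,"tx":0,"ty":0,"tz":0,"claw":1},{"ax":0,"ay":0,"az":0,"tx":0,"ty":0,"tz":0,"claw":1},{"ax":0,"ay":0,"az":0,"tx":0,"ty":0,"tz":0,"claw":1}]'
python3 -m crank '[{"ax":0,"ay":0,"az":0,"tx":0,"ty":0,"tz":-0.05,"claw":1},{"ax":0,"ay":0,"az":0,"tx":0,"ty":0,"tz":-0.1,"claw":1},{"ax":0,"ay":0,"az":0,"tx":0,"ty":0,"tz":-0.1,"claw":1},{"ax":0,"ay":0,"az":0,"tx":0,"ty":0,"tz":0,"claw":1},{"ax":0,"ay":0,"az":0,"tx":0,"ty":0,"tz":0,"claw":1}]'
```

```text
t: 6.4
tcp_pos: [0.5312, -0.2404, 0.0318]
tool_rot: [-0.021, 1.0, 0.0, -0.0]
ft_force: [-4.2, 3.7, 15.4]
width: 0.2
grip_force: 26.5
t: 6.9
tcp_pos: [0.5311, -0.2412, 0.0803]
tool_rot: [-0.021, 1.0, -0.0, -0.0]
ft_force: [-0.2, -0.2, -0.8]
width: 0.004
grip_force: 0.0
```

The grasp slipped, so I'll look again.

```bash

python3 -m crank '[{"ax":0,"ay":0,"az":0,"tx":0,"ty":0,"tz":-0.2,"claw":-1},{"ax":0,"ay":0,"az":0,"tx":0,"ty":0,"tz":-0.2,"claw":-1},{"ax":0,"ay":0,"az":0,"tx":0,"ty":0,"tz":-0.2,"claw":-1},{"ax":0,"ay":0,"az":0,"tx":0,"ty":0,"tz":0,"claw":-1},{"ax":0,"ay":0,"az":0,"tx":0,"ty":0,"tz":0,"claw":-1},{"ax":0,"ay":0,"az":0,"tx":0,"ty":0,"tz":0,"claw":-1}]'
python3 - <<'E'
from h import *
t=env.camera("top")[:,:,::-1];s=env.camera("side")[:,:,::-1]
cv2.imwrite("pics/top1.png",t);cv2.imwrite("pics/side1.png",s)
cv2.imwrite("pics/both1.png",np.hstack([cv2.resize(t[190:335,320:420],(400,580)),cv2.resize(s[225:370,220:320],(400,580))]))
E
```

```text
t: 7.5
tcp_pos: [0.5297, -0.2405, 0.198]
tool_rot: [-0.021, 1.0, 0.001, -0.002]
ft_force: [-0.3, 0.1, -0.2]
width: 0.478
grip_force: 0.0
```

View pics/both1.png

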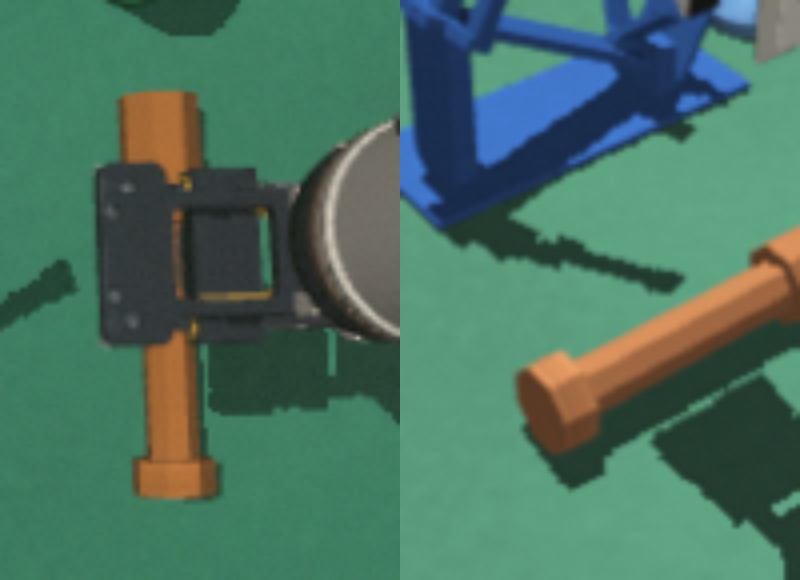

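The pestle is lying in the same place and the grasp squeezed off upward. I'll check where the fingertips really are.

```bash
python3 - <<'E'
from h import *
st=env.get_state();T=st["tcp_pos"];Rt=R.from_quat(st["tool_rot"]).as_matrix();print(T,st["width"])
pts=np.array([[0,0,0],[0,0,.025],[0,.046,.025],[0,-.046,.025],[0,0,-.041]])@Rt.T+T
s=cv2.imread("pics/side1.png");p=proj("side",pts);print(p.round(1))
c,r=int(p[1,0])-70,int(p[1,1])-85;k=5
cr=cv2.resize(s[r:r+115,c:c+140],None,fx=k,fy=k,interpolation=cv2.INTER_CUBIC)
for q in p: cv2.circle(cr,(int((q[0]-c+.5)*k),int((q[1]-r+.5)*k)),5,(255,255,255),1)
cv2.imwrite("pics/tips.png",cr)
exec(open("fit.py").read().split("a=onplane")[0].replace("{n}0.png","{n}1.png").replace("from h import *","")) 
for n in M: print(n,M[n].sum())
b=cost([.5233,-.2415,-.30995],("side",));print("side cost old pose",b)
p0=[.5233,-.2415,-.30995];r=minimize(cost,p0,args=(("side",),),method="Nelder-Mead",options=dict(initial_simplex=[np.add(p0,q) for q in([0,0,0],[.01,0,0],[0,.01,0],[0,0,.01])]));print(r.x*[1,1,10],r.fun)
E
```

```text
[ 0.52973769 -0.24045256  0.19783927] 0.5642421099107546
[[303.8 231.8]
 [303.4 242.7]
 [288.9 232.8]
 [319.3 253.5]
 [304.6 213.1]]
top 955.0
side 1738.0
side cost old pose 121.8125
[ 0.52376404 -0.24178286 -3.09902933] 111.0
```

View pics/tips.png

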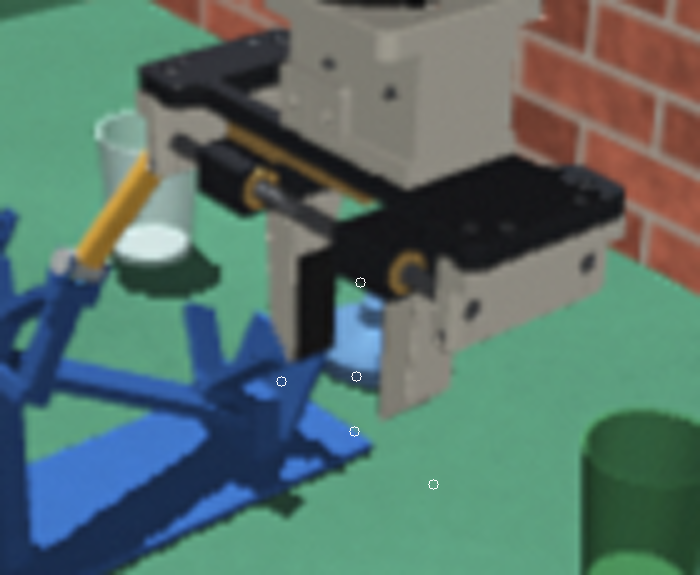

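The fingertips appear in the side picture around crop (355,380), roughly where the TCP projects and not 25 mm ahead of it. I'll quantify this.

```bash
python3 - <<'E'
from h import *
st=env.get_state();T=st["tcp_pos"];Rt=R.from_quat(st["tool_rot"]).as_matrix()
p=proj("side",T+Rt@[0,0,.025]);c,r=int(p[0,0])-70,int(p[0,1])-85
for z in(-.005,0,.005,.01,.025):
  for w in(.046,.052):
    P=np.array([[.0095,-w/2-.019,z],[-.0095,-w/2-.019,z],[.0095,-w/2,z],[.0095,w/2,z],[-.0095,w/2,z]])@Rt.T+T
    print(z,w,((proj("side",P)-[c,r]+.5)*5).round(0).astype(int).tolist())
E
```

```text
-0.005 0.046 [[411, 421], [450, 404], [378, 399], [300, 348], [338, 334]]
-0.005 0.052 [[417, 424], [455, 408], [383, 402], [295, 345], [333, 331]]
0 0.046 [[411, 432], [449, 416], [377, 410], [300, 359], [337, 345]]
0 0.052 [[416, 436], [455, 419], [382, 413], [295, 356], [333, 342]]
0.005 0.046 [[410, 444], [448, 427], [376, 421], [300, 370], [337, 355]]
0.005 0.052 [[416, 447], [454, 430], [382, 425], [295, 367], [332, 352]]
0.01 0.046 [[410, 455], [448, 438], [376, 432], [300, 381], [337, 366]]
0.01 0.052 [[415, 459], [453, 442], [381, 436], [295, 378], [332, 363]]
0.025 0.046 [[408, 489], [445, 471], [374, 466], [299, 413], [336, 398]]
0.025 0.052 [[413, 492], [451, 475], [380, 469], [294, 410], [331, 395]]
```

Reported tips are about 24 mm too far ahead: the real tips lie at about the TCP. I'll regrasp with the TCP at z≈0.006, watching the force.

```bash

python3 -m crank '[{"ax":0,"ay":0,"az":0,"tx":0,"ty":0,"tz":0.2,"claw":-1},{"ax":0,"ay":0,"az":0,"tx":0,"ty":0,"tz":0.2,"claw":-1},{"ax":0,"ay":0,"az":0,"tx":0,"ty":0,"tz":0.2,"claw":-1},{"ax":0,"ay":0,"az":0,"tx":0,"ty":0,"tz":0.2,"claw":-1},{"ax":0,"ay":0,"az":0,"tx":0,"ty":0,"tz":0,"claw":-1},{"ax":0,"ay":0,"az":0,"tx":0,"ty":0,"tz":0,"claw":-1},{"ax":0,"ay":0,"az":0,"tx":0,"ty":0,"tz":0,"claw":-1},{"ax":0,"ay":0,"az":0,"tx":0,"ty":0,"tz":0,"claw":-1}]'
python3 go.py 0.5318 -0.2414 0.006 -3.099 0
```

```text
t: 8.4
tcp_pos: [0.5326, -0.2418, 0.0424]
tool_rot: [-0.021, 1.0, -0.001, 0.001]
ft_force: [-0.3, -0.4, -0.3]
width: 0.998
grip_force: 0.0
pos [ 0.5326 -0.2418  0.0424] t 8.4 w 0.998 F [-0.3 -0.4 -0.3]
shift units now-frame [0.0046 0.0024 0.182 ] target-frame [0.0041 0.0021 0.1821]
turn units [-0.0005  0.0008 -0.0005] q [ 0.4   0.59 -0.03  1.85  0.03  0.69  1.97]
```

```bash

python3 -m crank '[{"ax":0,"ay":0,"az":0,"tx":0.004,"ty":0.002,"tz":0.05,"claw":-1},{"ax":0,"ay":0,"az":0,"tx":0,"ty":0,"tz":0.05,"claw":-1},{"ax":0,"ay":0,"az":0,"tx":0,"ty":0,"tz":0.03,"claw":-1},{"ax":0,"ay":0,"az":0,"tx":0,"ty":0,"tz":0.02,"claw":-1},{"ax":0,"ay":0,"az":0,"tx":0,"ty":0,"tz":0.01,"claw":-1},{"ax":0,"ay":0,"az":0,"tx":0,"ty":0,"tz":0.01,"claw":-1},{"ax":0,"ay":0,"az":0,"tx":0,"ty":0,"tz":0,"claw":-1},{"ax":0,"ay":0,"az":0,"tx":0,"ty":0,"tz":0,"claw":-1}]'
python3 -m crank '[{"ax":0,"ay":0,"az":0,"tx":0,"ty":0,"tz":0,"claw":1},{"ax":0,"ay":0,"az":0,"tx":0,"ty":0,"tz":0,"claw":1},{"ax":0,"ay":0,"az":0,"tx":0,"ty":0,"tz":0,"claw":1},{"ax":0,"ay":0,"az":0,"tx":0,"ty":0,"tz":0,"claw":1},{"ax":0,"ay":0,"az":0,"tx":0,"ty":0,"tz":0,"claw":1},{"ax":0,"ay":0,"az":0,"tx":0,"ty":0,"tz":0,"claw":1},{"ax":0,"ay":0,"az":0,"tx":0,"ty":0,"tz":0,"claw":1},{"ax":0,"ay":0,"az":0,"tx":0,"ty":0,"tz":0,"claw":1}]'
python3 -m crank '[{"ax":0,"ay":0,"az":0,"tx":0,"ty":0,"tz":0,"claw":1},{"ax":0,"ay":0,"az":0,"tx":0,"ty":0,"tz":0,"claw":1},{"ax":0,"ay":0,"az":0,"tx":0,"ty":0,"tz":0,"claw":1},{"ax":0,"ay":0,"az":0,"tx":0,"ty":0,"tz":0,"claw":1}]'
```

```text
t: 9.2
tcp_pos: [0.5301, -0.2407, 0.0061]
tool_rot: [-0.021, 1.0, -0.0, -0.0]
ft_force: [-0.1, 1.2, 0.6]
width: 0.997
grip_force: 0.0
t: 10.0
tcp_pos: [0.53, -0.2406, 0.006]
tool_rot: [-0.021, 1.0, 0.0, -0.001]
ft_force: [0.4, -0.0, 0.7]
width: 0.353
grip_force: 0.0
t: 10.4
tcp_pos: [0.53, -0.2405, 0.006]
tool_rot: [-0.021, 1.0, 0.0, -0.001]
ft_force: [0.2, 0.1, 0.1]
width: 0.299
grip_force: 30.0
```

Gripped at 27.5 mm. Lifting.

```bash

python3 -m crank '[{"ax":0,"ay":0,"az":0,"tx":0,"ty":0,"tz":-0.05,"claw":1},{"ax":0,"ay":0,"az":0,"tx":0,"ty":0,"tz":-0.1,"claw":1},{"ax":0,"ay":0,"az":0,"tx":0,"ty":0,"tz":-0.15,"claw":1},{"ax":0,"ay":0,"az":0,"tx":0,"ty":0,"tz":-0.15,"claw":1},{"ax":0,"ay":0,"az":0,"tx":0,"ty":0,"tz":-0.15,"claw":1},{"ax":0,"ay":0,"az":0,"tx":0,"ty":0,"tz":-0.15,"claw":1},{"ax":0,"ay":0,"az":0,"tx":0,"ty":0,"tz":-0.15,"claw":1},{"ax":0,"ay":0,"az":0,"tx":0,"ty":0,"tz":-0.15,"claw":1}]'
python3 -m crank '[{"ax":0,"ay":0,"az":0,"tx":0,"ty":0,"tz":-0.15,"claw":1},{"ax":0,"ay":0,"az":0,"tx":0,"ty":0,"tz":-0.15,"claw":1},{"ax":0,"ay":0,"az":0,"tx":0,"ty":0,"tz":-0.15,"claw":1},{"ax":0,"ay":0,"az":0,"tx":0,"ty":0,"tz":-0.15,"claw":1},{"ax":0,"ay":0,"az":0,"tx":0,"ty":0,"tz":-0.1,"claw":1},{"ax":0,"ay":0,"az":0,"tx":0,"ty":0,"tz":0,"claw":1},{"ax":0,"ay":0,"az":0,"tx":0,"ty":0,"tz":0,"claw":1},{"ax":0,"ay":0,"az":0,"tx":0,"ty":0,"tz":0,"claw":1}]'
python3 go.py 0.64 -0.011 0.34 -3.085 0; python3 go.py 0.64 -0.011 0.34 -3.085 30
```

```text
t: 11.2
tcp_pos: [0.5297, -0.2405, 0.2178]
tool_rot: [-0.021, 1.0, 0.0, -0.001]
ft_force: [0.8, -0.1, -1.6]
width: 0.299
grip_force: 30.0
t: 12.0
tcp_pos: [0.5294, -0.2403, 0.3542]
tool_rot: [-0.021, 1.0, 0.001, -0.002]
ft_force: [0.5, -0.0, -1.8]
width: 0.301
grip_force: 30.0
pos [ 0.5294 -0.2403  0.3542] t 12.0 w 0.301 F [ 0.5 -0.  -1.8]
shift units now-frame [-0.6001  1.1226  0.0703] target-frame [-0.6171  1.1132  0.0712]
turn units [ 0.0004 -0.0013 -0.0049] q [ 0.4   0.25 -0.03  1.57  0.01  1.32  1.98]
pos [ 0.5294 -0.2403  0.3542] t 12.0 w 0.301 F [ 0.5 -0.  -1.8]
shift units now-frame [-0.6001  1.1226  0.0703] target-frame [-0.57    1.1132 -0.2468]
turn units [ 0.0017  0.1654 -0.0047] q [ 0.4   0.25 -0.03  1.57  0.01  1.32  1.98]
```

```bash

python3 -m crank '[{"ax":0,"ay":0,"az":0,"tx":-0.075,"ty":0.14,"tz":0,"claw":1},{"ax":0,"ay":0,"az":0,"tx":-0.075,"ty":0.14,"tz":0,"claw":1},{"ax":0,"ay":0,"az":0,"tx":-0.075,"ty":0.14,"tz":0,"claw":1},{"ax":0,"ay":0,"az":0,"tx":-0.075,"ty":0.14,"tz":0,"claw":1},{"ax":0,"ay":0,"az":0,"tx":-0.075,"ty":0.14,"tz":0,"claw":1},{"ax":0,"ay":0,"az":0,"tx":-0.075,"ty":0.14,"tz":0,"claw":1},{"ax":0,"ay":0,"az":0,"tx":-0.075,"ty":0.14,"tz":0,"claw":1},{"ax":0,"ay":0,"az":-0.0049,"tx":-0.075,"ty":0.14,"tz":0,"claw":1}]'
python3 -m crank '[{"ax":0,"ay":0.0278,"az":0,"tx":0,"ty":0,"tz":0,"claw":1},{"ax":0,"ay":0.0278,"az":0,"tx":0,"ty":0,"tz":0,"claw":1},{"ax":0,"ay":0.0278,"az":0,"tx":0,"ty":0,"tz":0,"claw":1},{"ax":0,"ay":0.0278,"az":0,"tx":0,"ty":0,"tz":0,"claw":1},{"ax":0,"ay":0.0278,"az":0,"tx":0,"ty":0,"tz":0,"claw":1},{"ax":0,"ay":0.0278,"az":0,"tx":0,"ty":0,"tz":0,"claw":1},{"ax":0,"ay":0,"az":0,"tx":0,"ty":0,"tz":0,"claw":1},{"ax":0,"ay":0,"az":0,"tx":0,"ty":0,"tz":0,"claw":1}]'
python3 go.py 0.64 -0.011 0.34 -3.085 30
```

```text
t: 12.8
tcp_pos: [0.6407, -0.0108, 0.3537]
tool_rot: [-0.028, 1.0, 0.0, -0.002]
ft_force: [-0.1, -0.2, -1.9]
width: 0.299
grip_force: 30.0
t: 13.6
tcp_pos: [0.6402, -0.0117, 0.3532]
tool_rot: [-0.027, 0.965, -0.008, -0.262]
ft_force: [0.6, -0.0, -1.8]
width: 0.304
grip_force: 30.0
pos [ 0.6402 -0.0117  0.3532] t 13.6 w 0.304 F [ 0.6 -0.  -1.8]
shift units now-frame [-0.0325  0.0037  0.0573] target-frame [-0.0321  0.0037  0.0575]
turn units [-0.0001 -0.0021  0.    ] q [-0.02  0.78 -0.04  0.88  0.03  2.01  1.59]
```

The tilt is reached, with joint 6 near its limit; it should relax lower down. I'll check by camera where the held pestle is.

```bash
cat > see.py <<'E'
import sys
from h import *
from scipy.optimize import minimize
s=env.get_state();T=s["tcp_pos"];Rt=R.from_quat(s["tool_rot"]).as_matrix();M={}
tag=sys.argv[1]
Rc0=Rt@np.diag([1,-1,-1])
A=T+Rt@[.0065,0,-.016]; B=T+[0,0,.024]+Rt@[.0065,0,.008]
print("tool-hyp",A.round(4),"world-hyp",B.round(4))
for n in("top","side"):
    im=np.ascontiguousarray(env.camera(n)[:,:,::-1]);cv2.imwrite(f"pics/{n}{tag}.png",im);hsv=cv2.cvtColor(im,cv2.COLOR_BGR2HSV)
    m=((hsv[...,0]<17)&(hsv[...,1]>110)&(hsv[...,2]>40))
    p=proj(n,A+np.outer(np.linspace(-.13,.13,30),Rc0[:,0]));k=np.zeros(m.shape,np.uint8)
    for a,b in zip(p,p[1:]): cv2.line(k,tuple(int(v) for v in a),tuple(int(v) for v in b),1,45)
    M[n]=(m*k).astype(np.float32)
    for nm,q in(("A",A),("B",B)):
        S=pestle_sil(n,q,Rc0);print(n,nm,"missed orange px",(M[n]*(1-S)).sum(),"of",M[n].sum(),"sil",S.sum())
def cost(v):
    c=0
    for n in M:
        S=pestle_sil(n,A+v[:3],Rc0@R.from_euler("yz",v[3:]*10).as_matrix())
        c+=(M[n]*(1-S)).sum()*2+(S*(1-M[n])).sum()
    return c
x0=np.zeros(5);r=minimize(cost,x0,method="Nelder-Mead",options=dict(maxiter=600,initial_simplex=np.r_[[x0],np.eye(5)*.008]))
print("fit-A",r.x[:3].round(4),"rot yz",(r.x[3:]*10).round(3),r.fun,cost(x0))
E
python3 see.py 2
```

```text
tool-hyp [ 0.6427 -0.0116  0.3703] world-hyp [ 0.6306 -0.0123  0.3736]
top A missed orange px 0.0 of 0.0 sil 3360.0
top B missed orange px 0.0 of 0.0 sil 3456.8125
side A missed orange px 1787.4375 of 3100.0 sil 1506.3125
side B missed orange px 1891.5625 of 3100.0 sil 1547.75
fit-A [ 0.0089  0.0038 -0.006 ] rot yz [-0.072 -0.092] 6884.0 7128.625
```

```bash
python3 - <<'E'
from h import *
s=env.get_state();T=s["tcp_pos"];Rt=R.from_quat(s["tool_rot"]).as_matrix();Rc=Rt@np.diag([1,-1,-1])
im=cv2.imread("pics/side2.png");k=5;out=[]
c,r=225,75
for q,col in((T+Rt@[.0065,0,-.016],(255,255,255)),(T+[0,0,.024]+Rt@[.0065,0,.008],(255,255,0))):
    S=(pestle_sil("side",q,Rc)>.5).astype(np.uint8)
    out.append((S,col));print(proj("side",q+np.outer([-.115,0,.115],Rc[:,0])).round(0).tolist())
cr=cv2.resize(im[r:r+120,c:c+155],None,fx=k,fy=k,interpolation=cv2.INTER_CUBIC)
for S,col in out:
    cn,_=cv2.findContours(cv2.resize(S[r:r+120,c:c+155],None,fx=k,fy=k,interpolation=cv2.INTER_LINEAR),0,2);cv2.drawContours(cr,cn,-1,col,1)
cv2.imwrite("pics/s2.png",cr)
E
```

```text
[[315.0, 126.0], [284.0, 109.0], [246.0, 89.0]]
[[311.0, 126.0], [280.0, 108.0], [242.0, 88.0]]
```

View pics/s2.png

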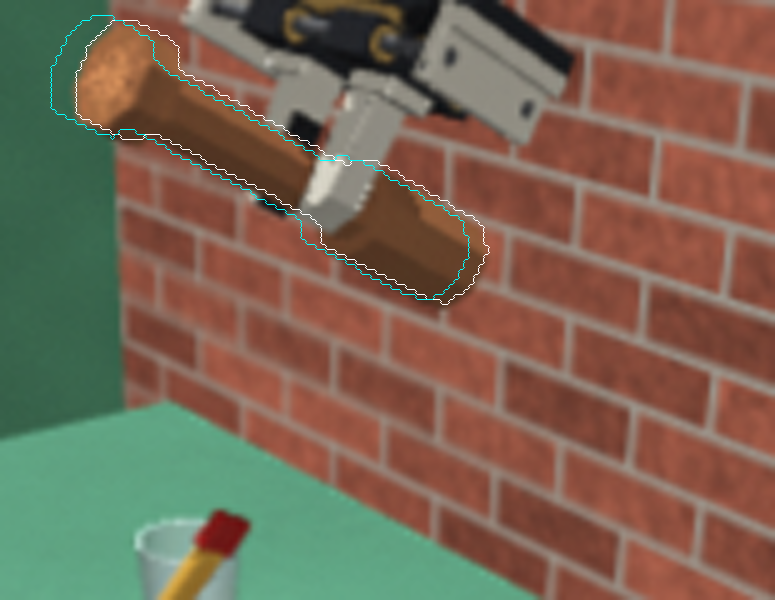

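The white outline (tool-offset hypothesis) matches the held pestle from collar to head. I'll use it.

```bash
cat > place.py <<'E'
import sys
from h import *
from go import target
O=np.array([.5663,-.0111,.115]);Rg=target(-3.085,np.pi/6);Rc=Rg@np.diag([1,-1,-1])
s=env.get_state();T=s["tcp_pos"];Rt=R.from_quat(s["tool_rot"]).as_matrix()
off=np.array([.0065,0,-.016])
p=Rc.T@(T+Rt@off-O);print("pestle in cradle mm",(p*1e3).round(1),"F cradle",(Rc.T@s["ft_force"]).round(1),"t",round(s["t"],2),"w",round(s["width"],3),s["grip_force"])
g=np.array([float(v) for v in sys.argv[1:4]])/1e3
d=O+Rc@g-Rg@off-T
print("shift units (now tool frame)",(Rt.T@d/.2).round(4),"turn",(R.from_matrix(Rt.T@Rg).as_rotvec()/np.pi).round(4),"q6",s["qpos"][5].round(2))
E
python3 place.py 4 0 60
```

```text
pestle in cradle mm [ 63.3   5.1 261.9] F cradle [-1.2 -1.4 -1.6] t 13.7 w 0.299 29.999806210398674
shift units (now tool frame) [-0.2987  0.0254  1.0087] turn [ 0.     -0.0007 -0.    ] q6 2.02
```

```bash

python3 -m crank '[{"ax":0,"ay":0,"az":0,"tx":-0.075,"ty":0.006,"tz":0.07,"claw":1},{"ax":0,"ay":0,"az":0,"tx":-0.075,"ty":0.006,"tz":0.07,"claw":1},{"ax":0,"ay":0,"az":0,"tx":-0.075,"ty":0.006,"tz":0.07,"claw":1},{"ax":0,"ay":0,"az":0,"tx":-0.075,"ty":0.006,"tz":0.07,"claw":1},{"ax":0,"ay":0,"az":0,"tx":0,"ty":0,"tz":0.12,"claw":1},{"ax":0,"ay":0,"az":0,"tx":0,"ty":0,"tz":0.12,"claw":1},{"ax":0,"ay":0,"az":0,"tx":0,"ty":0,"tz":0,"claw":1},{"ax":0,"ay":0,"az":0,"tx":0,"ty":0,"tz":0,"claw":1}]'
python3 place.py 4 0 60
```

```text
t: 14.5
tcp_pos: [0.6403, -0.007, 0.2348]
tool_rot: [-0.027, 0.965, -0.007, -0.26]
ft_force: [-0.4, -0.1, -1.3]
width: 0.301
grip_force: 30.0
pestle in cradle mm [2.200e+00 1.000e-01 1.569e+02] F cradle [-0.3  0.1 -1.3] t 14.5 w 0.301 29.9997118441388
shift units (now tool frame) [0.0072 0.0006 0.4842] turn [ 0.    -0.001  0.   ] q6 1.8
```

```bash

python3 -m crank '[{"ax":0,"ay":-0.001,"az":0,"tx":0.007,"ty":0,"tz":0.1,"claw":1},{"ax":0,"ay":0,"az":0,"tx":0,"ty":0,"tz":0.1,"claw":1},{"ax":0,"ay":0,"az":0,"tx":0,"ty":0,"tz":0.1,"claw":1},{"ax":0,"ay":0,"az":0,"tx":0,"ty":0,"tz":0.1,"claw":1},{"ax":0,"ay":0,"az":0,"tx":0,"ty":0,"tz":0.08,"claw":1},{"ax":0,"ay":0,"az":0,"tx":0,"ty":0,"tz":0,"claw":1},{"ax":0,"ay":0,"az":0,"tx":0,"ty":0,"tz":0,"claw":1}]'
python3 place.py 4 0 20; python3 see.py 3; python3 place.py 4 0 20
python3 - <<'E'
import cv2,numpy as np
t=cv2.imread("pics/top3.png")[180:305,225:315];s=cv2.imread("pics/side3.png")[160:270,215:315]
cv2.imwrite("pics/b3.png",np.hstack([cv2.resize(t,(300,417),interpolation=2),cv2.resize(s,(379,417),interpolation=2)]))
E
```

```text
t: 15.2
tcp_pos: [0.5928, -0.0098, 0.1542]
tool_rot: [-0.027, 0.966, -0.007, -0.257]
ft_force: [0.2, 0.1, -2.0]
width: 0.299
grip_force: 30.0
pestle in cradle mm [ 3.2  0.2 63.2] F cradle [-1.2 -0.  -1.6] t 15.2 w 0.299 29.99978296458721
shift units (now tool frame) [0.0052 0.0009 0.2162] turn [ 0.      0.0012 -0.    ] q6 1.58
tool-hyp [ 0.5951 -0.0097  0.1713] world-hyp [ 0.5832 -0.0103  0.1745]
top A missed orange px 0.0 of 0.0 sil 2037.125
top B missed orange px 0.0 of 0.0 sil 2065.375
side A missed orange px 148.1875 of 1023.0 sil 1250.0625
side B missed orange px 227.75 of 1023.0 sil 1276.0
fit-A [ 0.0054  0.0083 -0.0061] rot yz [-0.008  0.015] 2626.375 2708.75
pestle in cradle mm [ 3.1  0.2 63.7] F cradle [-1.2 -0.1 -1.3] t 15.3 w 0.301 29.999727252870798
shift units (now tool frame) [0.0062 0.0009 0.2184] turn [0.     0.0016 0.    ] q6 1.58
```

View pics/b3.png

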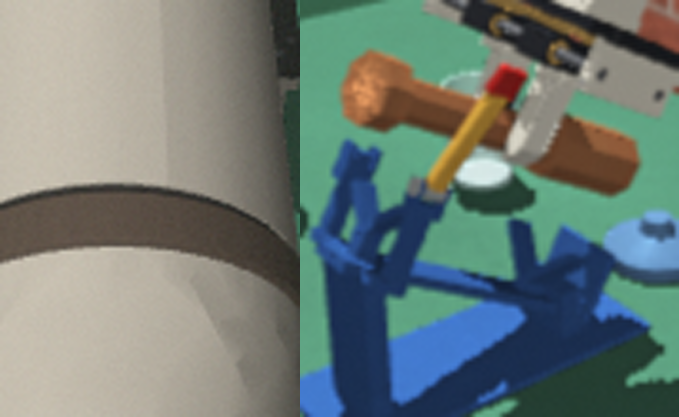

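The pestle hangs parallel above the saddles and clear of the keeper. Continuing down, slowing near the end.

```bash

python3 -m crank '[{"ax":0,"ay":0.0014,"az":0,"tx":0.004,"ty":0.001,"tz":0.05,"claw":1},{"ax":0,"ay":0,"az":0,"tx":0,"ty":0,"tz":0.05,"claw":1},{"ax":0,"ay":0,"az":0,"tx":0,"ty":0,"tz":0.05,"claw":1},{"ax":0,"ay":0,"az":0,"tx":0,"ty":0,"tz":0.05,"claw":1},{"ax":0,"ay":0,"az":0,"tx":0,"ty":0,"tz":0.04,"claw":1},{"ax":0,"ay":0,"az":0,"tx":0,"ty":0,"tz":0.02,"claw":1},{"ax":0,"ay":0,"az":0,"tx":0,"ty":0,"tz":0,"claw":1},{"ax":0,"ay":0,"az":0,"tx":0,"ty":0,"tz":0,"claw":1}]'
python3 place.py 3 0 2
```

```text
t: 16.1
tcp_pos: [0.565, -0.0112, 0.1088]
tool_rot: [-0.027, 0.965, -0.007, -0.26]
ft_force: [0.5, 0.3, -1.8]
width: 0.298
grip_force: 30.0
pestle in cradle mm [ 4.5 -0.  10. ] F cradle [-1.4 -0.2 -1.3] t 16.1 w 0.298 29.999690889380872
shift units (now tool frame) [-0.0079 -0.0001  0.0398] turn [ 0.     -0.0007  0.    ] q6 1.48
```

```bash

python3 -m crank '[{"ax":0,"ay":-0.0005,"az":0,"tx":-0.004,"ty":0,"tz":0.015,"claw":1},{"ax":0,"ay":0,"az":0,"tx":0,"ty":0,"tz":0.015,"claw":1},{"ax":0,"ay":0,"az":0,"tx":0,"ty":0,"tz":0,"claw":1},{"ax":0,"ay":0,"az":0,"tx":0,"ty":0,"tz":0,"claw":1}]'
python3 place.py 3 0 0
python3 -m crank '[{"ax":0,"ay":0,"az":0,"tx":0,"ty":0,"tz":0.01,"claw":1},{"ax":0,"ay":0,"az":0,"tx":0,"ty":0,"tz":0,"claw":1},{"ax":0,"ay":0,"az":0,"tx":0,"ty":0,"tz":0,"claw":1}]'
python3 place.py 3 0 0
```

```text
t: 16.5
tcp_pos: [0.5623, -0.0113, 0.103]
tool_rot: [-0.027, 0.965, -0.007, -0.259]
ft_force: [-0.1, -0.0, -1.2]
width: 0.3
grip_force: 30.0
pestle in cradle mm [ 4.  -0.   3.6] F cradle [-0.6  0.  -1.1] t 16.5 w 0.3 29.99969619093463
shift units (now tool frame) [-0.0049 -0.      0.0179] turn [ 0.     -0.0004  0.    ] q6 1.46
t: 16.8
tcp_pos: [0.5613, -0.0114, 0.1012]
tool_rot: [-0.027, 0.965, -0.007, -0.259]
ft_force: [0.4, 0.7, -0.9]
width: 0.304
grip_force: 30.0
pestle in cradle mm [ 3.9 -0.   1.6] F cradle [-0.8 -0.7 -0.5] t 16.8 w 0.304 29.999790005385876
shift units (now tool frame) [-0.0047 -0.0001  0.0079] turn [ 0.     -0.0004  0.    ] q6 1.46
```

No firm contact yet; going down in small steps.

```bash

python3 -m crank '[{"ax":0,"ay":0,"az":0,"tx":0,"ty":0,"tz":0.008,"claw":1},{"ax":0,"ay":0,"az":0,"tx":0,"ty":0,"tz":0,"claw":1},{"ax":0,"ay":0,"az":0,"tx":0,"ty":0,"tz":0,"claw":1}]'
python3 place.py 3 0 0
python3 -m crank '[{"ax":0,"ay":0,"az":0,"tx":0,"ty":0,"tz":0.006,"claw":1},{"ax":0,"ay":0,"az":0,"tx":0,"ty":0,"tz":0,"claw":1},{"ax":0,"ay":0,"az":0,"tx":0,"ty":0,"tz":0,"claw":1}]'
python3 place.py 3 0 0
```

```text
t: 17.1
tcp_pos: [0.561, -0.0112, 0.1003]
tool_rot: [-0.027, 0.966, -0.007, -0.259]
ft_force: [1.9, 0.4, 1.4]
width: 0.305
grip_force: 30.0
pestle in cradle mm [ 3.7 -0.2  0.6] F cradle [-0.9 -0.3  2.2] t 17.1 w 0.305 30.00715780304745
shift units (now tool frame) [-0.0036 -0.0011  0.0032] turn [ 0.0001 -0.      0.0001] q6 1.45
t: 17.4
tcp_pos: [0.561, -0.0111, 0.1002]
tool_rot: [-0.028, 0.966, -0.007, -0.258]
ft_force: [2.0, 0.7, 6.0]
width: 0.302
grip_force: 30.0
pestle in cradle mm [ 3.7 -0.3  0.5] F cradle [ 1.3 -0.6  6.2] t 17.4 w 0.302 30.012389458715916
shift units (now tool frame) [-0.0033 -0.0014  0.0027] turn [0.0001 0.0004 0.0001] q6 1.45
```

Seated with 6 N. Release.

```bash

python3 -m crank '[{"ax":0,"ay":0,"az":0,"tx":0,"ty":0,"tz":0,"claw":-1},{"ax":0,"ay":0,"az":0,"tx":0,"ty":0,"tz":0,"claw":-1},{"ax":0,"ay":0,"az":0,"tx":0,"ty":0,"tz":0,"claw":-1},{"ax":0,"ay":0,"az":0,"tx":0,"ty":0,"tz":0,"claw":-1},{"ax":0,"ay":0,"az":0,"tx":0,"ty":0,"tz":0,"claw":-1},{"ax":0,"ay":0,"az":0,"tx":0,"ty":0,"tz":0,"claw":-1},{"ax":0,"ay":0,"az":0,"tx":0,"ty":0,"tz":0,"claw":-1},{"ax":0,"ay":0,"az":0,"tx":0,"ty":0,"tz":0,"claw":-1}]'
python3 place.py 3 0 100
```

```text
t: 18.2
tcp_pos: [0.5599, -0.0115, 0.0988]
tool_rot: [-0.027, 0.965, -0.007, -0.259]
ft_force: [-1.2, -0.0, 0.1]
width: 0.948
grip_force: 0.0
pestle in cradle mm [ 3.9 -0.  -1.2] F cradle [ 1.1 -0.  -0.5] t 18.2 w 0.948 0.0
shift units (now tool frame) [-0.0042  0.     -0.506 ] turn [ 0.     -0.0004  0.    ] q6 1.45
```

```bash
cat > tip.py <<'E'
import sys
from h import *
from go import target
O=np.array([.5663,-.0111,.115]);Rg=target(-3.085,np.pi/6);Rc=Rg@np.diag([1,-1,-1])
s=env.get_state();T=s["tcp_pos"];Rt=R.from_quat(s["tool_rot"]).as_matrix()
p=Rc.T@(T+Rt@[0,0,.001]-O)*1e3;print("tip mm",p.round(1),"F cradle",(Rc.T@s["ft_force"]).round(1),"t",round(s["t"],2),"w",round(s["width"],3),"q",s["qpos"].round(2))
if len(sys.argv)>3:
    g=np.array([float(v) for v in sys.argv[1:4]])
    print("shift units tool",((g-p)*[1,-1,-1]/200).round(4),"turn",(R.from_matrix(Rt.T@Rg).as_rotvec()/np.pi).round(4))
E
python3 -m crank '[{"ax":0,"ay":0,"az":0,"tx":0,"ty":0,"tz":-0.05,"claw":-1},{"ax":0,"ay":0,"az":0,"tx":0,"ty":0,"tz":-0.1,"claw":-1},{"ax":0,"ay":0,"az":0,"tx":0,"ty":0,"tz":-0.1,"claw":-1},{"ax":0,"ay":0,"az":0,"tx":0,"ty":0,"tz":-0.1,"claw":-1},{"ax":0,"ay":0,"az":0,"tx":0,"ty":0,"tz":-0.1,"claw":-1},{"ax":0,"ay":0,"az":0,"tx":0,"ty":0,"tz":-0.05,"claw":1},{"ax":0,"ay":0,"az":0,"tx":0,"ty":0,"tz":0,"claw":1},{"ax":0,"ay":0,"az":0,"tx":0,"ty":0,"tz":0,"claw":1}]'
python3 tip.py 0 105 80
```

```text
t: 19.0
tcp_pos: [0.6096, -0.0086, 0.185]
tool_rot: [-0.027, 0.965, -0.007, -0.26]
ft_force: [-0.6, -0.2, -1.2]
width: 0.786
grip_force: 0.0
tip mm [-2.6  0.  81.3] F cradle [-0.1  0.2 -1.3] t 19.0 w 0.786 q [-0.01  0.8  -0.05  1.2   0.04  1.66  1.57]
shift units tool [ 0.0129 -0.525   0.0064] turn [ 0.     -0.0005  0.    ]
```

```bash

python3 -m crank '[{"ax":0,"ay":0,"az":0,"tx":0,"ty":-0.09,"tz":0,"claw":1},{"ax":0,"ay":0,"az":0,"tx":0,"ty":-0.09,"tz":0,"claw":1},{"ax":0,"ay":0,"az":0,"tx":0,"ty":-0.09,"tz":0,"claw":1},{"ax":0,"ay":0,"az":0,"tx":0,"ty":-0.09,"tz":0,"claw":1},{"ax":0,"ay":0,"az":0,"tx":0,"ty":-0.09,"tz":0,"claw":1},{"ax":0,"ay":0,"az":0,"tx":0,"ty":-0.09,"tz":0,"claw":1},{"ax":0,"ay":0,"az":0,"tx":0,"ty":0,"tz":0,"claw":1},{"ax":0,"ay":0,"az":0,"tx":0,"ty":0,"tz":0,"claw":1}]'
python3 -m crank '[{"ax":0,"ay":0,"az":0,"tx":0,"ty":0,"tz":0,"claw":1},{"ax":0,"ay":0,"az":0,"tx":0,"ty":0,"tz":0,"claw":1}]'
python3 tip.py 72 108 80
python3 - <<'E'
from h import *
t=env.camera("top")[:,:,::-1];s=env.camera("side")[:,:,::-1]
cv2.imwrite("pics/top4.png",t);cv2.imwrite("pics/side4.png",s)
cv2.imwrite("pics/b4.png",np.hstack([cv2.resize(t[170:310,225:345],(480,560),interpolation=2),cv2.resize(s[150:290,205:285],(320,560),interpolation=2)]))
E
```

```text
t: 19.8
tcp_pos: [0.616, -0.1167, 0.1852]
tool_rot: [-0.027, 0.965, -0.007, -0.259]
ft_force: [-0.1, 0.5, -0.8]
width: 0.088
grip_force: 0.0
t: 20.0
tcp_pos: [0.6163, -0.1148, 0.1854]
tool_rot: [-0.028, 0.965, -0.007, -0.259]
ft_force: [-0.7, -0.5, 0.2]
width: 0.005
grip_force: 0.0
tip mm [ -2.9 106.3  82. ] F cradle [ 0.7  0.5 -0.2] t 20.0 w 0.005 q [ 0.1   0.83 -0.01  1.15  0.08  1.68  1.71]
shift units tool [ 0.3746 -0.0083  0.0099] turn [ 0.     -0.0003  0.0008]
```

View pics/b4.png

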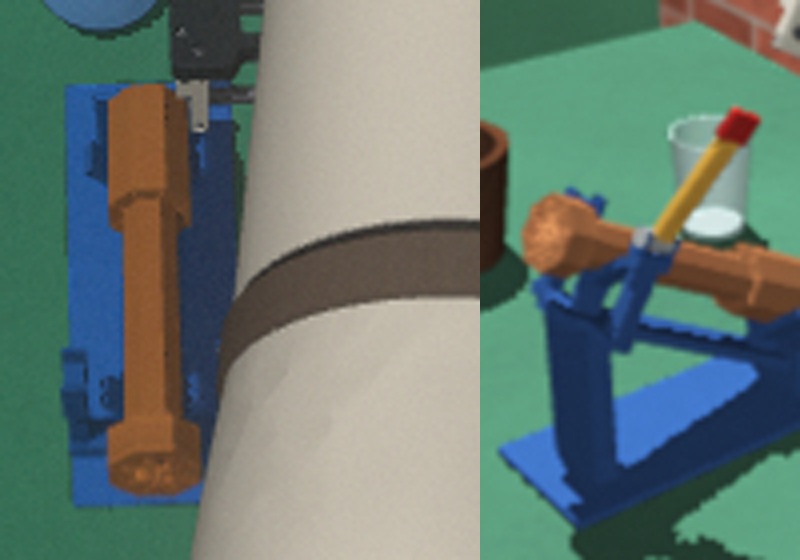

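The pestle lies in both saddles with its head at the foot plate, and the keeper is still open. I'll bring the closed fingers beside the keeper and check the pestle's x numerically.

```bash

python3 -m crank '[{"ax":0,"ay":0,"az":0,"tx":0.08,"ty":-0.01,"tz":0.01,"claw":1},{"ax":0,"ay":0,"az":0,"tx":0.1,"ty":0,"tz":0,"claw":1},{"ax":0,"ay":0,"az":0,"tx":0.1,"ty":0,"tz":0,"claw":1},{"ax":0,"ay":0,"az":0,"tx":0.095,"ty":0,"tz":0,"claw":1},{"ax":0,"ay":0,"az":0,"tx":0,"ty":0,"tz":0,"claw":1},{"ax":0,"ay":0,"az":0,"tx":0,"ty":0,"tz":0,"claw":1}]'
python3 tip.py 72 60 90
python3 - <<'E'
from h import *
from go import target
O=np.array([.5663,-.0111,.115]);Rc=target(-3.085,np.pi/6)@np.diag([1,-1,-1])
im=cv2.imread("pics/top4.png");h=cv2.cvtColor(im,cv2.COLOR_BGR2HSV);m=((h[...,0]<20)&(h[...,1]>110)&(h[...,2]>40)).astype(np.float32);m[:,278:]=0;m[:185]=0;m[300:]=0;m[:,:240]=0
best=min((np.abs((S:=pestle_sil("top",O+Rc@[x,y,0],Rc))[:,:278]-m[:,:278]).sum(),x,y) for x in np.arange(-.012,.02,.002) for y in np.arange(-.006,.007,.002));print(best,m.sum())
E
```

```text
t: 20.7
tcp_pos: [0.5509, -0.1218, 0.2216]
tool_rot: [-0.028, 0.966, -0.007, -0.259]
ft_force: [0.2, 0.4, 0.8]
width: 0.008
grip_force: 0.0
tip mm [ 72.1 109.6  80.5] F cradle [ 0.3 -0.4  0.8] t 20.7 w 0.008 q [ 0.12  0.68 -0.01  1.35  0.09  1.64  1.72]
shift units tool [-0.0004  0.2482 -0.0475] turn [-0.      0.0001  0.0002]
(np.float32(122.5), np.float64(0.002), np.float64(0.0)) 1708.0
```

Pestle at cradle x≈2 mm, y≈0. Now sweeping the keeper.

```bash

python3 -m crank '[{"ax":0,"ay":0,"az":0,"tx":0,"ty":0.06,"tz":-0.012,"claw":1},{"ax":0,"ay":0,"az":0,"tx":0,"ty":0.06,"tz":-0.012,"claw":1},{"ax":0,"ay":0,"az":0,"tx":0,"ty":0.06,"tz":-0.012,"claw":1},{"ax":0,"ay":0,"az":0,"tx":0,"ty":0.058,"tz":-0.012,"claw":1},{"ax":0,"ay":0,"az":0,"tx":0,"ty":0,"tz":0,"claw":1},{"ax":0,"ay":0,"az":0,"tx":0,"ty":0,"tz":0,"claw":1}]'
python3 tip.py 72 36 87
python3 -m crank '[{"ax":0,"ay":0,"az":0,"tx":0,"ty":0.065,"tz":0.008,"claw":1},{"ax":0,"ay":0,"az":0,"tx":0,"ty":0.065,"tz":0.008,"claw":1},{"ax":0,"ay":0,"az":0,"tx":0,"ty":0.046,"tz":0.022,"claw":1},{"ax":0,"ay":0,"az":0,"tx":0,"ty":0.046,"tz":0.022,"claw":1},{"ax":0,"ay":0,"az":0,"tx":0,"ty":0,"tz":0,"claw":1},{"ax":0,"ay":0,"az":0,"tx":0,"ty":0,"tz":0,"claw":1}]'
python3 tip.py 72 2 63.6
```

```text
t: 21.3
tcp_pos: [0.5526, -0.0738, 0.2295]
tool_rot: [-0.028, 0.965, -0.007, -0.259]
ft_force: [-0.6, -0.6, -0.6]
width: 0.0
grip_force: 0.0
tip mm [72.2 61.8 89.5] F cradle [ 0.2  0.5 -0.8] t 21.3 w 0.0 q [ 0.07  0.66 -0.03  1.35  0.07  1.65  1.66]
shift units tool [-0.0008  0.1289  0.0126] turn [-0.0001 -0.0004  0.0004]
t: 21.9
tcp_pos: [0.5437, -0.0301, 0.219]
tool_rot: [-0.028, 0.965, -0.007, -0.26]
ft_force: [0.2, -0.7, 0.9]
width: 0.005
grip_force: 0.0
tip mm [72.4 17.7 77.3] F cradle [0.3 0.7 0.9] t 21.9 w 0.005 q [ 0.02  0.65 -0.05  1.39  0.05  1.62  1.59]
shift units tool [-0.0022  0.0787  0.0683] turn [-0.0001 -0.0005  0.0002]
```

```bash
cat > keep.py <<'E'
from h import *
from go import target
O=np.array([.5663,-.0111,.115]);Rc=target(-3.085,np.pi/6)@np.diag([1,-1,-1])
h=cv2.cvtColor(env.camera("side"),cv2.COLOR_RGB2HSV);m=((h[...,0]<6)|(h[...,0]>174))&(h[...,1]>190)&(h[...,2]>70);m[:140]=0
m[:,:200]=0;m[260:,:]=0;m[:,330:]=0
ys,xs=np.nonzero(m);print("red",len(xs),xs.mean().round(1) if len(xs) else None,ys.mean().round(1) if len(ys) else None)
for th in(1.87,1.57,1.2,.9,.6,.3,.1,0): print(th,proj("side",O+Rc@[.072,.038-.085*np.cos(th),.02+.085*np.sin(th)]).round(1)[0])
E
python3 keep.py
```

```text
red 2 247.0 172.5
1.87 [268.7 180.4]
1.57 [262.8 175.3]
1.2 [254.1 173.5]
0.9 [246.8 175.6]
0.6 [239.9 180.5]
0.3 [233.9 187.6]
0.1 [230.6 193.4]
0 [229.2 196.5]
```

The red shows at about (247,172.5), consistent with roughly 0.9 rad. Continuing down.

```bash

python3 -m crank '[{"ax":0,"ay":0,"az":0,"tx":0,"ty":0.039,"tz":0.034,"claw":1},{"ax":0,"ay":0,"az":0,"tx":0,"ty":0.039,"tz":0.034,"claw":1},{"ax":0,"ay":0,"az":0,"tx":0,"ty":0.026,"tz":0.045,"claw":1},{"ax":0,"ay":0,"az":0,"tx":0,"ty":0.026,"tz":0.045,"claw":1},{"ax":0,"ay":0,"az":0,"tx":0,"ty":0.01,"tz":0.03,"claw":1},{"ax":0,"ay":0,"az":0,"tx":0,"ty":0.008,"tz":0.03,"claw":1},{"ax":0,"ay":0,"az":0,"tx":0,"ty":0,"tz":0,"claw":1},{"ax":0,"ay":0,"az":0,"tx":0,"ty":0,"tz":0,"claw":1}]'
python3 tip.py 72 -13 25; python3 keep.py | head -1
```

```text
t: 22.75
tcp_pos: [0.5204, -0.0024, 0.1814]
tool_rot: [-0.027, 0.965, -0.007, -0.259]
ft_force: [0.4, -0.2, -0.4]
width: 0.003
grip_force: 0.0
tip mm [ 72.5 -11.3  33.8] F cradle [-0.5  0.2 -0.2] t 22.75 w 0.003 q [-0.01  0.65 -0.06  1.49  0.03  1.53  1.55]
shift units tool [-0.0024  0.0087  0.044 ] turn [-0.     -0.0005 -0.0001]
red 11 229.6 191.9
```

```bash

python3 -m crank '[{"ax":0,"ay":0,"az":0,"tx":0,"ty":0.009,"tz":0.02,"claw":1},{"ax":0,"ay":0,"az":0,"tx":0,"ty":0,"tz":0.02,"claw":1},{"ax":0,"ay":0,"az":0,"tx":0,"ty":0,"tz":0,"claw":1},{"ax":0,"ay":0,"az":0,"tx":0,"ty":0,"tz":0,"claw":1}]'
python3 tip.py
python3 -m crank '[{"ax":0,"ay":0,"az":0,"tx":0,"ty":0,"tz":0.01,"claw":1},{"ax":0,"ay":0,"az":0,"tx":0,"ty":0,"tz":0,"claw":1},{"ax":0,"ay":0,"az":0,"tx":0,"ty":0,"tz":0,"claw":1}]'
python3 tip.py; python3 keep.py | head -1
```

```text
t: 23.2
tcp_pos: [0.5162, -0.0005, 0.1744]
tool_rot: [-0.027, 0.965, -0.007, -0.259]
ft_force: [-0.2, 0.8, -0.5]
width: 0.003
grip_force: 0.0
tip mm [ 72.5 -13.4  25.8] F cradle [-0.1 -0.9 -0.5] t 23.2 w 0.003 q [-0.01  0.65 -0.06  1.51  0.03  1.51  1.55]
t: 23.5
tcp_pos: [0.5161, -0.0005, 0.174]
tool_rot: [-0.027, 0.966, -0.007, -0.258]
ft_force: [1.5, 0.4, 6.4]
width: 0.004
grip_force: 3.2
tip mm [ 72.4 -13.4  25.4] F cradle [ 1.9 -0.3  6.3] t 23.5 w 0.004 q [-0.01  0.65 -0.06  1.51  0.03  1.51  1.55]
red 6 227.8 195.3
```

The bar is on its stop: reaction 6 N, tip at z≈25 mm. Retreating and verifying.

```bash

python3 -m crank '[{"ax":0,"ay":0,"az":0,"tx":0,"ty":0,"tz":-0.05,"claw":1},{"ax":0,"ay":0,"az":0,"tx":0,"ty":0,"tz":-0.1,"claw":1},{"ax":0,"ay":0,"az":0,"tx":0,"ty":0,"tz":-0.12,"claw":1},{"ax":0,"ay":0,"az":0,"tx":0,"ty":0,"tz":-0.12,"claw":1},{"ax":0,"ay":0,"az":0,"tx":0,"ty":0.15,"tz":-0.12,"claw":1},{"ax":0,"ay":0,"az":0,"tx":0,"ty":0.15,"tz":0,"claw":1},{"ax":0,"ay":0,"az":0,"tx":0,"ty":0.15,"tz":0,"claw":1},{"ax":0,"ay":0,"az":0,"tx":0,"ty":0.15,"tz":0,"claw":1}]'
python3 -m crank '[{"ax":0,"ay":0,"az":0,"tx":0,"ty":0.15,"tz":0,"claw":1},{"ax":0,"ay":0,"az":0,"tx":0,"ty":0.15,"tz":0,"claw":1},{"ax":0,"ay":0,"az":0,"tx":0,"ty":0,"tz":0,"claw":1},{"ax":0,"ay":0,"az":0,"tx":0,"ty":0,"tz":0,"claw":1},{"ax":0,"ay":0,"az":0,"tx":0,"ty":0,"tz":0,"claw":1},{"ax":0,"ay":0,"az":0,"tx":0,"ty":0,"tz":0,"claw":1}]'
python3 - <<'E'
from h import *
t=env.camera("top")[:,:,::-1];s=env.camera("side")[:,:,::-1]
cv2.imwrite("pics/b5.png",np.hstack([cv2.resize(t[130:310,130:380],(450,324),interpolation=2),cv2.resize(s[150:280,205:345],(349,324),interpolation=2)]))
E
```

```text
t: 24.35
tcp_pos: [0.5597, 0.1232, 0.2615]
tool_rot: [-0.027, 0.965, -0.007, -0.259]
ft_force: [-0.2, 0.7, -0.6]
width: 0.002
grip_force: 0.0
t: 24.95
tcp_pos: [0.5567, 0.1803, 0.2611]
tool_rot: [-0.026, 0.965, -0.008, -0.259]
ft_force: [0.4, 0.5, 0.6]
width: 0.006
grip_force: 0.0
```

View pics/b5.png

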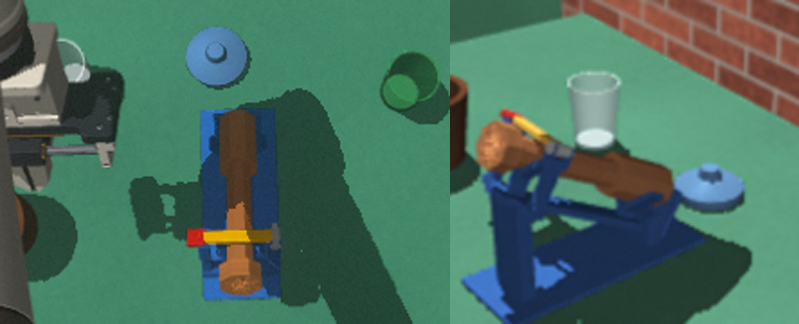

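The keeper lies across the handle into the catch, with its red tip at crop (195,237) and its hinge at (275,237). The pestle is seated and the bystanders are undisturbed. Handing in.

```bash
python3 -c "
from cell import env
print(env.close_job())"
```

```text
the job is handed in; nothing more can be done
None
```

The pestle lies in both saddles with its head at the foot plate, released, and the keeper bar is down in its catch. The first grasp slipped because the fingertips were about 24 mm short of the stated length. The job is handed in; no verdict came back.

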